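# Click the nail-tip carriage home and set its clamp screw

## Robot

A 6-joint arm with a two-finger parallel gripper is mounted at the origin on the work surface. World frame = base frame: x ahead of the robot, y to its left, z up, the work surface at z = 0. Lengths are in m, angles in rad, forces in N, time in s.
With the tool pointing down it reaches from about 0.35 to 0.725 m from the base axis. Payload 4.3 kg.
Tool frame: the origin (TCP) lies at the very end of the fingers, on their centre line; the grasp point (between the pads) lies 19 mm behind it; z points along the fingers, y is the line along which they close (so a half turn about z gives the same grasp; the last joint's range is limited). The gripper opens to 85 mm and grips with 20 to 120 N. Pads are 22 mm wide; open, the fingers measure 114 mm over their backs; the gripper's body (76 mm by 85 mm) begins 54 mm behind the grasp point. The pads swing forward as they close: fully open they stand 13 mm farther back than shut.
Start: joints at [1.099, 0.377, 0.081, 1.274, 0, 1.46], TCP at [0.204, 0.538, 0.231] pointing down, gripper open.
Joint ranges: [-2.72, 2.72], [-0.84, 1.66], [-1.02, 1.22], [-1.77, 2.12], [-1.37, 1.28], [-3.14, 3.14]. Speed limits (rad/s): [2.57, 2.57, 3.14, 3.14, 3.14, 3.14].

## Interface

Orientations are given as a unit quaternion [w, x, y, z].
In Python, from rig import ctrl gives the robot as it stands. The module is installed in compiled form; this text tells all that it offers.
- The arm moves only by the shell command python3 -m crank 'ROWS' [FORCE]. ROWS is JSON, a list of rows, each an object with "delta_pos": the shift along the world's x, y, z in cm, a list of three; "angular": the turn, a rotation vector about the world's x, y, z in rad, a list of three; "claw": the closure, from -1 (fully open) to 1 (shut). A call has exactly 8 rows; each row is the pose to reach, as a shift and turn from the pose commanded when the call began; what a row does not reach only later rows make up. A row lasts 1/12 s, in which the tool goes at most 41.7 mm and 7.16 degrees, less where a joint would pass 70% of its speed; a pose out of reach is approached as far as the arm can. A call with a gripper value outside its range is refused whole. The fingers move at their own pace and stop on an object; FORCE is the grip in N (left out, the last holds). Time passes only in rows, so rows that repeat a pose let the fingers close, or fill a call up. It gives the time, the measured TCP pose, the force, the opening and the grip force at its end, in the units of the state.
- ctrl.state(): the state, without advancing time (a new reading comes with each control period).
- ctrl.capture(name): name is "side" or "top" or "wrist"; returns the picture (400x640x3 uint8, red, green, blue); there is no depth.
- ctrl.calibration(name): a dict with "intrinsics" (3x3 intrinsics, pixels), "position" and "rotation" of the camera in the world; the wrist camera has in their place "T_tool_cam" (4x4, takes a point from camera to tool coordinates, whose origin is the TCP and whose axes are the flange's). Camera axes: x right, y up, looking along -z (the intrinsics and any distortion apply to the point x, -y, -z); pixel columns grow to the right and rows downward; lengths in m; the calibration is good to about 2 mm. A picture is of the moment at which its call begins: read the wrist's pose just before it. calibration takes no time and is no camera call.
- ctrl.hand_in(): hands the job in; it is judged then, once.
The state is a dict: "time_s": time; "qpos": joint angles; "qd": joint speeds; "joint_torque": joint torques, N m; "tcp_pos": TCP position; "eef_rot": TCP orientation; "ft_force": force on the tool from outside, world axes, zero at the start; "wrist_torque": the same for the moment, N m; "grip_width": opening from 0.0 (shut) to 1.0 (fully open); "gripper_force": force on a finger pad.
Only numpy, scipy, OpenCV 4.12 (cv2) and the standard library are available. Lean on these libraries where they do the work, as an engineer would, in place of code of your own. Each camera call takes 0.05 s, during which the arm holds its last target. There are 200 camera calls.

## Task

On the nail-tip practice jig, push the blue carriage along its rail until it clicks into its detent against the end stop. Then turn the winged thumbscrew on the bridge clockwise until it seats, back it off a quarter turn so the plastic tips are not crushed, and keep gripping it there: finish still holding the thumbscrew by its wing. Leave the carriage clicked home and do not disturb the bottles standing by.

Things in the scene. Friction and masses are not known exactly. Their poses are not given: they have to be found in the camera images.
- jig: White jig base 120 (x) x 340 (y) x 12 mm, fixed; place and yaw vary. Origin: middle of its underside, z up; +y is the way the carriage is pushed home. An aluminium bridge (120 along x, 50 along y, top 62 mm above the table) spans the rail at y = +100, the screw at its middle; a red dot on it lies 46 mm to +x of the screw axis. Black detent housing at x = +51, y = 0, under 26 mm high.
- carriage (a joint): Travel (m) of the blue carriage along jig +y: 0 at the -y end, 0.098 home at the hard stop (starts 0 to 0.035); clicked home above 0.0955. Sliding takes about 1 N; the spring detent, met 11 mm before home, takes up to 6 N more; past its crest it snaps over the last 3 mm and holds it home with about 5 N. Plate 60 x 150 mm, top 26 mm above the table, bearing a wheel of pastel nail tips (96 mm across, top 34 mm).
- screw (a joint): Thumbscrew angle, rad: 0 seated (hard stop), negative unscrewed; clockwise from above increases it (starts -2.4 to -0.7). Seen from above the white wing end points along jig +x turned counter-clockwise by minus this value: at the red dot when seated, along jig +y a quarter turn (-1.571) back. Turns with 0.05 Nm, stays where left, does not rise noticeably.
- screw_grip (a point): Point on the screw axis at the height to grip, in the middle of the wing, 92 mm above the table, at x = 0, y = +100 of the jig. Its x axis runs along the wing towards the white end, z up.
- wing: Black wing of the thumbscrew: upright blade 44 mm long (its x, white end at +x), 10 mm thick (its y), 32 mm tall; origin in the middle of its underside, 74 mm above the table, z up. Under it a steel collar 24 mm across, 12 mm high, stands on the bridge. Within 80 mm of its axis nothing else reaches above 66 mm.
- chrome_bottle: Bystander: silvery polish bottle with brass cap, 32 mm across, 85 mm tall, origin under its middle.
- lilac_bottle: Bystander: lilac polish bottle with silvery cap, 32 mm across, 85 mm tall, origin under its middle.
- dropper_bottle: Bystander: white dropper bottle with mint green top, 42 mm across, 98 mm tall, origin under its middle.
- tab (a point): Middle of the top edge of the upright blue push tab at the carriage's -y end: 50 mm wide (jig x), 8 mm thick (jig y), top edge 66 mm and foot 26 mm above the table; 118 mm to -y of the screw axis when home (so at jig y = -0.116 m + carriage). Push its rear face towards jig +y; behind it the plate reaches only 3 mm, then the rail (18 mm high) is free.

How it is judged:
On the way, in this order (a step that is already met when the one before it is completed fails the run):
1. the carriage is pushed home past its detent (value of joint carriage above 0.0955 m), for 0.2 s.
2. the thumbscrew is turned clockwise until it seats, the carriage still home (value of joint screw above -0.09 rad and value of joint carriage above 0.0955 m), for 0.1 s.
3. the thumbscrew is backed off a quarter turn (value of joint screw between -1.871 and -1.271 rad), for 0.1 s.
At the end, for the whole second after the job is handed in: Carriage home (above 0.0955 m); thumbscrew, once seated, a quarter turn (1.571 rad, within 0.3) back and at rest; the fingers still grip its wing (over 4 N, grasp point within 35 mm of its middle); bottles upright, within 30 mm of where they were (all of step 3 and value of joint carriage above 0.0955 m and contact force between the fingers and wing above 4 N and distance between the grasp point and screw_grip below 0.035 m and angular speed of wing below 0.15 rad/s and angle between each of chrome_bottle, lilac_bottle, dropper_bottle's own z axis and vertical below 0.2 rad and distance of each of chrome_bottle, lilac_bottle, dropper_bottle from where it was at the start of the episode below 0.03 m); the arm keeps its last pose, push and grip.
It fails at once if the chrome bottle is pushed more than 30 mm or tipped (distance of chrome_bottle from where it was at the start of the episode above 0.03 m or angle between chrome_bottle's own z axis and vertical above 0.5 rad).
It fails at once if the lilac bottle is pushed more than 30 mm or tipped (distance of lilac_bottle from where it was at the start of the episode above 0.03 m or angle between lilac_bottle's own z axis and vertical above 0.5 rad).
It fails at once if the dropper bottle is pushed more than 30 mm or tipped (distance of dropper_bottle from where it was at the start of the episode above 0.03 m or angle between dropper_bottle's own z axis and vertical above 0.5 rad).
It also fails if it takes over 72 s, if anything falls off the work surface, if the arm or the gripper's body presses on something with over 40 N, if the wrist force passes 120 N, or if a joint passes its speed limit or range.

## Working session

There is one attempt and no reset: what is moved stays moved. The work goes in short steps, Python scripts to look and compute and a shell command to move; the robot and the scene stay as the last step left them, time stands still between calls to the robot, and variables do not carry over. Pictures are saved under pics/ and viewed, at most 10 in all, crops included, and the job is handed in when it is done.

```bash
mkdir -p pics; python3 - <<'E'
from rig import ctrl
import cv2,numpy as np
s=ctrl.state();print({k:np.round(v,3).tolist() for k,v in s.items()})
for n in("top","side"):
    im=ctrl.capture(n);cv2.imwrite(f"pics/{n}0.png",im[:,:,::-1])
    c=ctrl.calibration(n);print(n,{k:np.round(v,4).tolist() if not isinstance(v,str) else v for k,v in c.items()})
print(ctrl.calibration("wrist"))
E
```

```text
{'time_s': 0.0, 'qpos': [1.099, 0.378, 0.08, 1.274, 0.0, 1.461], 'qd': [0.0, -0.001, -0.001, 0.002, 0.001, -0.001], 'joint_torque': [-0.002, -46.361, 26.987, 0.021, -0.0, 0.0], 'tcp_pos': [0.203, 0.537, 0.23], 'eef_rot': [-0.0, 0.18, 0.984, -0.001], 'ft_force': [0.564, 0.054, -0.242], 'wrist_torque': [0.044, -0.031, 0.055], 'gripper_force': 0.0, 'grip_width': 0.998}
top {'intrinsics': [[491.6415, 0.0, 324.8657], [0.0, 491.6415, 190.6635], [0.0, 0.0, 1.0]], 'position': [0.5144, 0.018, 1.0514], 'rotation': [-0.6991, -0.0405, 0.0402, 0.7128]}
side {'intrinsics': [[413.7093, 0.0, 316.8603], [0.0, 413.7093, 202.7455], [0.0, 0.0, 1.0]], 'position': [0.529, -0.598, 0.516], 'rotation': [0.8778, 0.472, -0.0272, -0.0771]}
{'intrinsics': array([[284.03559161,   0.        , 317.02686162],
       [  0.        , 284.03559161, 200.04136644],
       [  0.        ,   0.        ,   1.        ]]), 'T_tool_cam': array([[ 5.40916846e-04,  9.57060512e-01,  2.89887708e-01,
         7.37940443e-02],
       [ 9.99999826e-01, -5.85822324e-04,  6.81321139e-05,
         9.37133332e-05],
       [ 2.35029247e-04,  2.89887620e-01, -9.57060663e-01,
        -1.42478209e-01],
       [ 0.00000000e+00,  0.00000000e+00,  0.00000000e+00,
         1.00000000e+00]])}
```

View pics/top0.png

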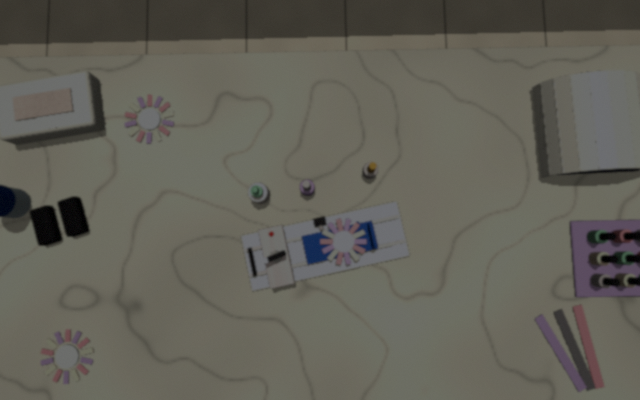

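View pics/side0.png

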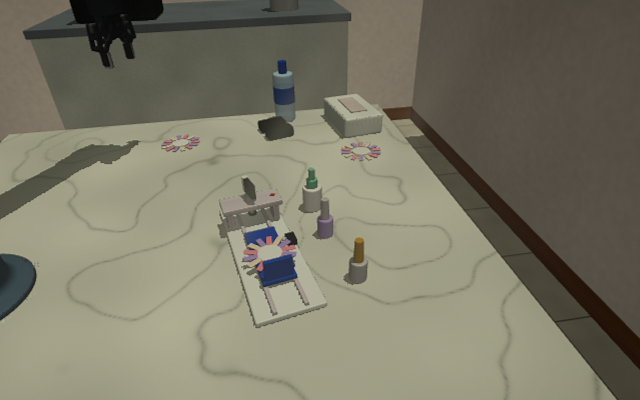

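The top view has the jig at about (325,247) px. The bridge, red dot (271,233) and wing (276,257) are on the left, the blue tab (371,236) on the right. The three bottles stand above it at (259,192), (307,187) and (370,171). The side view agrees. Next I'll measure these points.

```bash
cat > h.py <<'E'
import numpy as np,cv2
from rig import ctrl
from scipy.spatial.transform import Rotation as R
def q(a): return R.from_quat(np.r_[a[1:],a[0]])
def cam(n):
    c=ctrl.calibration(n);K=np.array(c["intrinsics"])
    if n=="wrist":
        s=ctrl.state();T=np.array(c["T_tool_cam"]);r=q(s["eef_rot"]).as_matrix()
        return K,np.array(s["tcp_pos"])+r@T[:3,3],r@T[:3,:3]
    return K,np.array(c["position"]),q(c["rotation"]).as_matrix()
def on(C,uv,z):
    K,p,r=C;d=np.linalg.inv(K)@[uv[0],uv[1],1];d=r@(d*[1,-1,-1]);return p+d*(z-p[2])/d[2]
def px(C,P):
    K,p,r=C;c=(r.T@(np.array(P)-p))*[1,-1,-1];u=K@c;return u[:2]/u[2]
def blobs(m,amin=8):
    n,l,s,c=cv2.connectedComponentsWithStats(m.astype(np.uint8));return [(c[i].round(1),s[i,4],s[i,:4]) for i in range(1,n) if s[i,4]>=amin]
E
python3 - <<'E'
from h import *
im=cv2.imread("pics/top0.png");x0,y0=230,155
hsv=cv2.cvtColor(im,cv2.COLOR_BGR2HSV);H,S,V=[hsv[...,i].astype(int) for i in range(3)]
roi=np.zeros(V.shape,bool);roi[150:300,230:420]=1
C=cam("top")
for n,m,z in(("red",((H<8)|(H>172))&(S>130),.062),("blue",(H>100)&(H<125)&(S>140),.066),("black",(V<45),.106),("orange",(H>10)&(H<22)&(S>150),.085)):
    for b in blobs(m&roi): print(n,b,on(C,b[0],z).round(4))
for uv,z in(((398,205),.012),((408,258),.012),((242,235),.012),((255,290),.012),((259,190),.098),((307,185),.085),((371,168),.085)): print(uv,on(C,uv,z).round(4))
cv2.imwrite("pics/crop.png",cv2.resize(im[155:300,230:420],None,fx=4,fy=4,interpolation=cv2.INTER_CUBIC)*1)
E
```

```text
blue (array([368.6, 235.7]), np.int32(264), array([359, 222,  18,  28], dtype=int32)) [ 0.5352 -0.0683  0.066 ]
blue (array([313.7, 247.9]), np.int32(468), array([303, 233,  26,  30], dtype=int32)) [0.5131 0.0417 0.066 ]
black (array([369.7, 170.5]), np.int32(11), array([368, 169,   5,   4], dtype=int32)) [ 0.6605 -0.0707  0.106 ]
black (array([367.8, 176.5]), np.int32(12), array([364, 175,   9,   3], dtype=int32)) [ 0.6488 -0.0666  0.106 ]
black (array([307., 189.]), np.int32(8), array([305, 188,   5,   3], dtype=int32)) [0.6267 0.0518 0.106 ]
black (array([307.5, 194.4]), np.int32(10), array([305, 194,   6,   2], dtype=int32)) [0.6162 0.051  0.106 ]
black (array([319.4, 221.3]), np.int32(73), array([314, 217,  11,   9], dtype=int32)) [0.5637 0.0289 0.106 ]
black (array([370.3, 236.8]), np.int32(19), array([368, 228,   5,  18], dtype=int32)) [ 0.5322 -0.068   0.106 ]
black (array([252.1, 261.9]), np.int32(74), array([249, 249,   7,  27], dtype=int32)) [0.489  0.1585 0.106 ]
black (array([276.5, 256.1]), np.int32(89), array([269, 251,  16,  11], dtype=int32)) [0.499  0.1119 0.106 ]
orange (array([371.5, 167.1]), np.int32(35), array([369, 164,   6,   8], dtype=int32)) [ 0.6705 -0.0764  0.085 ]
(398, 205) [ 0.5999 -0.1373  0.012 ]
(408, 258) [ 0.4882 -0.1541  0.012 ]
(242, 235) [0.543  0.1936 0.012 ]
(255, 290) [0.4284 0.1665 0.012 ]
(259, 190) [0.6275 0.1458 0.098 ]
(307, 185) [0.6372 0.0524 0.085 ]
(371, 168) [ 0.6688 -0.0754  0.085 ]
```

View pics/crop.png

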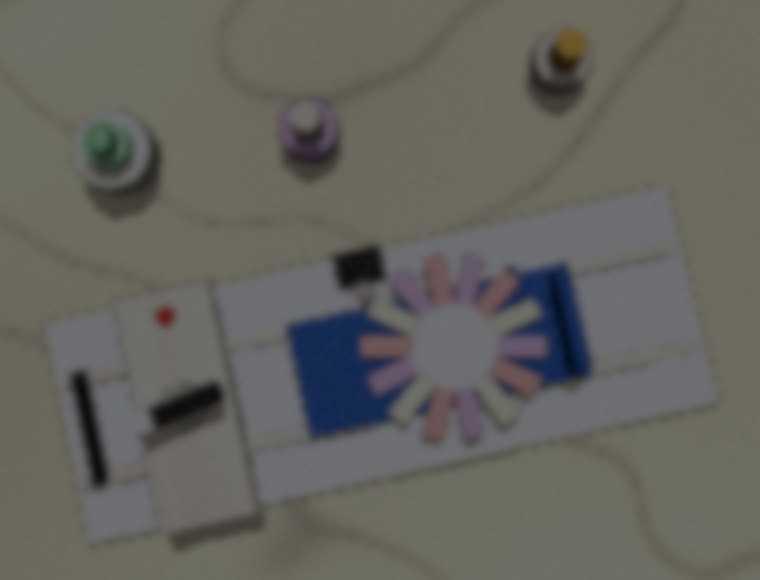

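The crop shows the dot at crop (165,317). The dark part of the wing runs from (152,415) to (222,393), so it lies roughly along jig +y. The tab top is at about (575,320). From the corners, the jig yaw is about 0.19 and the centre about (0.517, 0.018), which puts the carriage at about 0.018. I'll move above the jig for a close look, with the tool turned so the screw's whole range fits joint 6.

```bash
python3 -m crank '[{"delta_pos":[3,-4,2],"angular":[0,0,0.12],"claw":-1},{"delta_pos":[5,-7,2],"angular":[0,0,0.24],"claw":-1},{"delta_pos":[7,-10,2],"angular":[0,0,0.36],"claw":-1},{"delta_pos":[9,-13,2],"angular":[0,0,0.48],"claw":-1},{"delta_pos":[11,-16,2],"angular":[0,0,0.6],"claw":-1},{"delta_pos":[13,-19,2],"angular":[0,0,0.72],"claw":-1},{"delta_pos":[15,-22,2],"angular":[0,0,0.84],"claw":-1},{"delta_pos":[16,-24,2],"angular":[0,0,0.96],"claw":-1}]'
python3 -m crank '[{"delta_pos":[2,-3,0],"angular":[0,0,0.12],"claw":-1},{"delta_pos":[4,-6,0],"angular":[0,0,0.24],"claw":-1},{"delta_pos":[6,-9,0],"angular":[0,0,0.36],"claw":-1},{"delta_pos":[8,-12,0],"angular":[0,0,0.48],"claw":-1},{"delta_pos":[10,-15,0],"angular":[0,0,0.6],"claw":-1},{"delta_pos":[12,-18,0],"angular":[0,0,0.72],"claw":-1},{"delta_pos":[13,-20,0],"angular":[0,0,0.84],"claw":-1},{"delta_pos":[13.6,-20,0],"angular":[0,0,0.96],"claw":-1}]'
python3 -m crank '[{"delta_pos":[0,0,0],"angular":[0,0,0.1],"claw":1},{"delta_pos":[0,0,0],"angular":[0,0,0.2],"claw":1},{"delta_pos":[0,0,0],"angular":[0,0,0.2],"claw":1},{"delta_pos":[0,0,0],"angular":[0,0,0.2],"claw":1},{"delta_pos":[0,0,0],"angular":[0,0,0.2],"claw":1},{"delta_pos":[0,0,0],"angular":[0,0,0.2],"claw":1},{"delta_pos":[0,0,0],"angular":[0,0,0.2],"claw":1},{"delta_pos":[0,0,0],"angular":[0,0,0.2],"claw":1}]' 60
python3 - <<'E'
from h import *
s=ctrl.state();print(np.round(s["qpos"],3))
C=cam("wrist");np.savez("w1.npz",K=C[0],p=C[1],r=C[2])
im=ctrl.capture("wrist");cv2.imwrite("pics/w1.png",im[:,:,::-1])
yd=np.array([-.189,.982,0]);xd=np.array([.982,.189,0]);c=np.array([.5168,.0178,0])
for x,y,z in((0,.1,.106),(.046,.1,.062),(0,-.098,.066)): print(px(C,c+x*xd+y*yd+[0,0,z]).round(1))
E
```

```text
time_s: 0.77
tcp_pos: [0.3646, 0.2957, 0.251]
eef_rot: [-0.0, -0.277, 0.961, -0.0]
ft_force: [0.1, 0.1, 0.7]
grip_width: 1.001
gripper_force: 0.0
time_s: 1.43
tcp_pos: [0.5009, 0.0937, 0.2507]
eef_rot: [-0.001, -0.672, 0.741, -0.001]
ft_force: [-0.0, -0.3, 0.1]
grip_width: 0.999
gripper_force: 0.0
time_s: 2.1
tcp_pos: [0.4994, 0.098, 0.2514]
eef_rot: [0.0, 0.742, -0.67, -0.0]
ft_force: [-0.2, -0.6, 1.0]
grip_width: 0.001
gripper_force: 0.0
[ 0.069  0.237 -0.062  1.272  0.    -1.603]
[316.8 204.3]
[279.1 196.5]
[299.3   3.7]
```

View pics/w1.png

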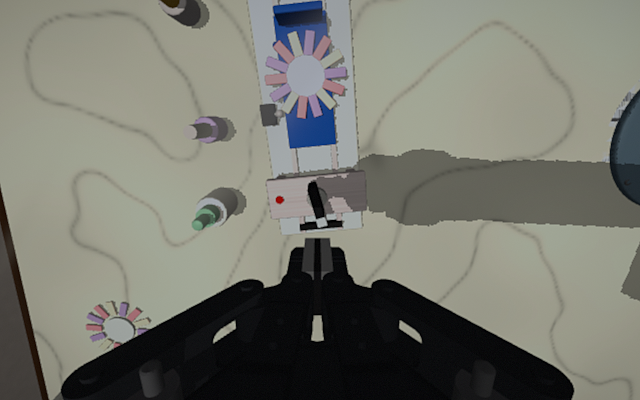

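The wrist view matches the predictions to within a few pixels. The dot is at (279,200), and the wing runs from (312,181) to its white end at (323,226), pointing to +y. The tab is at (300,8). Next I'll go behind the tab and work out the wing angle.

```bash
python3 -m crank '[{"delta_pos":[0.8,-4,0],"angular":[0,0,0.09],"claw":1},{"delta_pos":[1.5,-8,0],"angular":[0,0,0.09],"claw":1},{"delta_pos":[2.3,-12,0],"angular":[0,0,0.09],"claw":1},{"delta_pos":[3.1,-16,0],"angular":[0,0,0.09],"claw":1},{"delta_pos":[3.9,-20,0],"angular":[0,0,0.09],"claw":1},{"delta_pos":[4.6,-23,0],"angular":[0,0,0.09],"claw":1},{"delta_pos":[4.6,-23,-3],"angular":[0,0,0.09],"claw":1},{"delta_pos":[4.6,-23,-6],"angular":[0,0,0.09],"claw":1}]'
python3 -m crank '[{"delta_pos":[0,0,-3],"angular":[0,0,0],"claw":1},{"delta_pos":[0,0,-6],"angular":[0,0,0],"claw":1},{"delta_pos":[0,0,-9],"angular":[0,0,0],"claw":1},{"delta_pos":[0,0,-11],"angular":[0,0,0],"claw":1},{"delta_pos":[0,0,-13],"angular":[0,0,0],"claw":1},{"delta_pos":[0,0,-14.5],"angular":[0,0,0],"claw":1},{"delta_pos":[0,0,-15.2],"angular":[0,0,0],"claw":1},{"delta_pos":[0,0,-15.2],"angular":[0,0,0],"claw":1}]'
python3 - <<'E'
from h import *
d=np.load("w1.npz");C=(d["K"],d["p"],d["r"])
a,b=on(C,(312,181),.106),on(C,(323,226),.106);print(a,b,(a+b)/2,np.arctan2(*(b-a)[[1,0]]),np.linalg.norm(b-a))
print(on(C,(279,200),.062),on(C,(300,8),.066))
im=ctrl.capture("wrist");cv2.imwrite("pics/w2.png",im[:,:,::-1])
E
```

```text
time_s: 2.82
tcp_pos: [0.5479, -0.1352, 0.1925]
eef_rot: [-0.001, 0.77, -0.638, 0.003]
ft_force: [0.4, 0.3, -0.4]
grip_width: -0.002
gripper_force: 0.0
time_s: 3.48
tcp_pos: [0.544, -0.1316, 0.0376]
eef_rot: [0.001, 0.772, -0.636, -0.002]
ft_force: [-1.2, 0.2, 0.2]
grip_width: 0.001
gripper_force: 0.0
[0.50542311 0.09120856 0.106     ] [0.48864905 0.1399239  0.106     ] [0.49703608 0.11556623 0.106     ] 1.9024094558595332 0.051522356556423184
[0.54294676 0.12913009 0.062     ] [ 0.53433019 -0.07482527  0.066     ]
```

View pics/w2.png

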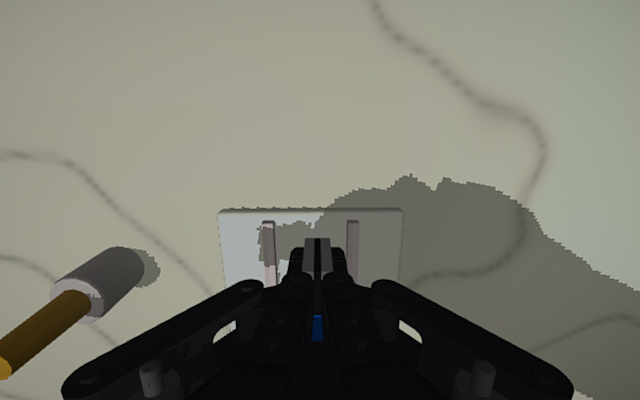

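The fingertips are down on the rail centre line behind the tab, clear of the chrome bottle on the left. Pushing now.

```bash
python3 -m crank '[{"delta_pos":[-0.2,1,0],"angular":[0,0,0],"claw":1},{"delta_pos":[-0.4,2,0],"angular":[0,0,0],"claw":1},{"delta_pos":[-0.6,3,0],"angular":[0,0,0],"claw":1},{"delta_pos":[-0.8,4.2,0],"angular":[0,0,0],"claw":1},{"delta_pos":[-1.05,5.4,0],"angular":[0,0,0],"claw":1},{"delta_pos":[-1.3,6.6,0],"angular":[0,0,0],"claw":1},{"delta_pos":[-1.5,7.8,0],"angular":[0,0,0],"claw":1},{"delta_pos":[-1.7,9,0],"angular":[0,0,0],"claw":1}]'
python3 -m crank '[{"delta_pos":[-0.08,0.4,0],"angular":[0,0,0],"claw":1},{"delta_pos":[-0.15,0.8,0],"angular":[0,0,0],"claw":1},{"delta_pos":[-0.23,1.2,0],"angular":[0,0,0],"claw":1},{"delta_pos":[-0.3,1.5,0],"angular":[0,0,0],"claw":1},{"delta_pos":[-0.33,1.7,0],"angular":[0,0,0],"claw":1},{"delta_pos":[-0.37,1.9,0],"angular":[0,0,0],"claw":1},{"delta_pos":[-0.4,2.1,0],"angular":[0,0,0],"claw":1},{"delta_pos":[-0.4,2.1,0],"angular":[0,0,0],"claw":1}]'
```

```text
time_s: 4.2
tcp_pos: [0.5282, -0.0409, 0.0395]
eef_rot: [0.0, 0.772, -0.636, 0.0]
ft_force: [-0.2, -2.6, 0.8]
grip_width: -0.0
gripper_force: 0.9
time_s: 4.87
tcp_pos: [0.5243, -0.0218, 0.0392]
eef_rot: [0.001, 0.771, -0.636, 0.0]
ft_force: [-1.2, -3.6, -1.2]
grip_width: -0.003
gripper_force: 1.7
```

```bash
python3 -m crank '[{"delta_pos":[-0.04,0.2,0],"angular":[0,0,0],"claw":1},{"delta_pos":[-0.08,0.4,0],"angular":[0,0,0],"claw":1},{"delta_pos":[-0.1,0.5,0],"angular":[0,0,0],"claw":1},{"delta_pos":[-0.12,0.6,0],"angular":[0,0,0],"claw":1},{"delta_pos":[-0.14,0.7,0],"angular":[0,0,0],"claw":1},{"delta_pos":[-0.16,0.8,0],"angular":[0,0,0],"claw":1},{"delta_pos":[-0.16,0.8,0],"angular":[0,0,0],"claw":1},{"delta_pos":[-0.16,0.8,0],"angular":[0,0,0],"claw":1}]'
```

```text
time_s: 5.53
tcp_pos: [0.523, -0.0126, 0.0394]
eef_rot: [-0.0, 0.772, -0.636, -0.0]
ft_force: [-0.3, -0.4, 0.4]
grip_width: -0.002
gripper_force: 0.0
```

The force has dropped, so the carriage snapped over. I'll press against the stop to confirm.

```bash
python3 -m crank '[{"delta_pos":[-0.02,0.1,0],"angular":[0,0,0],"claw":1},{"delta_pos":[-0.04,0.2,0],"angular":[0,0,0],"claw":1},{"delta_pos":[-0.06,0.3,0],"angular":[0,0,0],"claw":1},{"delta_pos":[-0.08,0.4,0],"angular":[0,0,0],"claw":1},{"delta_pos":[-0.1,0.5,0],"angular":[0,0,0],"claw":1},{"delta_pos":[-0.1,0.5,0],"angular":[0,0,0],"claw":1},{"delta_pos":[-0.1,0.5,0],"angular":[0,0,0],"claw":1},{"delta_pos":[-0.1,0.5,0],"angular":[0,0,0],"claw":1}]'
```

```text
time_s: 6.2
tcp_pos: [0.5228, -0.0114, 0.0395]
eef_rot: [0.002, 0.771, -0.637, 0.003]
ft_force: [1.2, -10.8, -1.9]
grip_width: -0.003
gripper_force: 5.2
```

The carriage is home against the hard stop at −10.8 N. Next I'll retreat, rise, open the gripper and go above the screw.

```bash
python3 -m crank '[{"delta_pos":[0.2,-1.3,0],"angular":[0,0,0],"claw":1},{"delta_pos":[0.6,-3,0],"angular":[0,0,0],"claw":1},{"delta_pos":[0.8,-4.5,2],"angular":[0,0,0],"claw":1},{"delta_pos":[0.8,-4.5,6],"angular":[0,0,0],"claw":1},{"delta_pos":[0.8,-4.5,10],"angular":[0,0,0],"claw":1},{"delta_pos":[0.8,-4.5,14],"angular":[0,0,0],"claw":-1},{"delta_pos":[0.8,-4.5,17],"angular":[0,0,0.08],"claw":-1},{"delta_pos":[0.8,-4.5,17],"angular":[0,0,0.14],"claw":-1}]'
python3 -m crank '[{"delta_pos":[-0.6,3,0],"angular":[0,0,0],"claw":-1},{"delta_pos":[-1.2,6,0],"angular":[0,0,0],"claw":-1},{"delta_pos":[-1.8,9,0],"angular":[0,0,0],"claw":-1},{"delta_pos":[-2.4,12,0],"angular":[0,0,0],"claw":-1},{"delta_pos":[-3,15,0],"angular":[0,0,0],"claw":-1},{"delta_pos":[-3.3,17,0],"angular":[0,0,0],"claw":-1},{"delta_pos":[-3.3,17,0],"angular":[0,0,0],"claw":-1},{"delta_pos":[-3.3,17,0],"angular":[0,0,0],"claw":-1}]'
python3 - <<'E'
from h import *
s=ctrl.state();y=q(s["eef_rot"]).as_matrix()[:,1];print(np.round(s["qpos"],3),s["tcp_pos"],np.arctan2(y[1],y[0])%6.283)
C=cam("wrist");np.savez("w3.npz",K=C[0],p=C[1],r=C[2])
im=ctrl.capture("wrist");cv2.imwrite("pics/w3.png",im[:,:,::-1])
c=cv2.resize(im[120:320,200:440,::-1],None,fx=3,fy=3);cv2.imwrite("pics/w3c.png",c)
print(px(C,[.497,.1156,.106]))
E
```

```text
time_s: 6.87
tcp_pos: [0.5338, -0.054, 0.2167]
eef_rot: [-0.003, 0.815, -0.579, 0.005]
ft_force: [-0.1, 0.1, -0.1]
grip_width: 0.418
gripper_force: 0.0
time_s: 7.53
tcp_pos: [0.4966, 0.1176, 0.2093]
eef_rot: [-0.0, 0.815, -0.58, -0.0]
ft_force: [0.7, -0.6, 0.2]
grip_width: 0.997
gripper_force: 0.0
[ 1.080e-01  2.540e-01 -1.490e-01  1.168e+00  1.000e-03 -1.797e+00] [0.49659167 0.11761279 0.20931118] 3.4755199042586056
[317.34915631 197.2366864 ]
```

View pics/w3c.png

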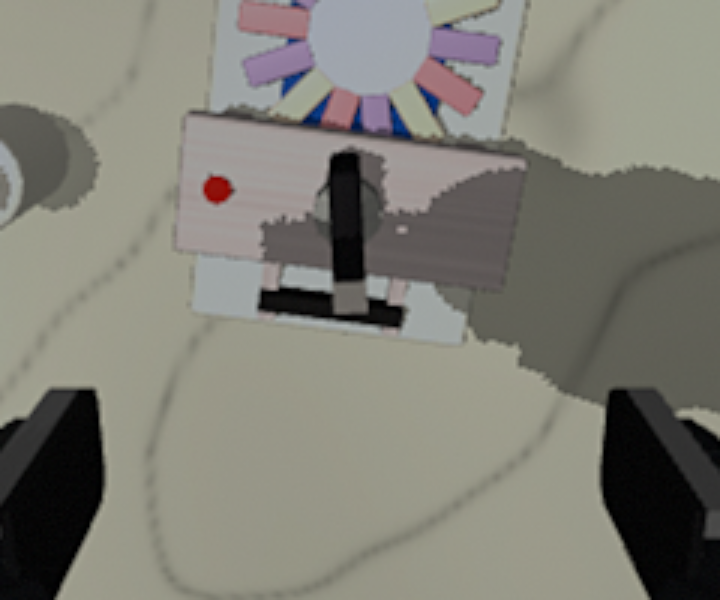

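The wing stands almost exactly along the tool's x axis. Its middle is at crop (347,233), about 1 mm left of the prediction. Descending to TCP z 0.078 and gripping.

```bash
python3 -m crank '[{"delta_pos":[0.1,-0.2,-3],"angular":[0,0,0.02],"claw":-1},{"delta_pos":[0.1,-0.2,-6],"angular":[0,0,0.02],"claw":-1},{"delta_pos":[0.1,-0.2,-8],"angular":[0,0,0.02],"claw":-1},{"delta_pos":[0.1,-0.2,-10],"angular":[0,0,0.02],"claw":-1},{"delta_pos":[0.1,-0.2,-12],"angular":[0,0,0.02],"claw":-1},{"delta_pos":[0.1,-0.2,-13.1],"angular":[0,0,0.02],"claw":-1},{"delta_pos":[0.1,-0.2,-13.1],"angular":[0,0,0.02],"claw":-0.5},{"delta_pos":[0.1,-0.2,-13.1],"angular":[0,0,0.02],"claw":0}]' 40
python3 -m crank '[{"delta_pos":[0,0,0],"angular":[0,0,0],"claw":0.3},{"delta_pos":[0,0,0],"angular":[0,0,0],"claw":0.5},{"delta_pos":[0,0,0],"angular":[0,0,0],"claw":0.7},{"delta_pos":[0,0,0],"angular":[0,0,0],"claw":1},{"delta_pos":[0,0,0],"angular":[0,0,0],"claw":1},{"delta_pos":[0,0,0],"angular":[0,0,0],"claw":1},{"delta_pos":[0,0,0],"angular":[0,0,0],"claw":1},{"delta_pos":[0,0,0],"angular":[0,0,0],"claw":1}]'
python3 -c "
from h import *
s=ctrl.state();print(s['ft_force'],s['wrist_torque'],s['qpos'])"
```

```text
time_s: 8.25
tcp_pos: [0.4975, 0.1137, 0.0779]
eef_rot: [0.001, 0.819, -0.573, -0.001]
ft_force: [-0.7, 0.4, -0.3]
grip_width: 0.749
gripper_force: 0.0
time_s: 8.92
tcp_pos: [0.4993, 0.1149, 0.0793]
eef_rot: [-0.001, 0.82, -0.572, 0.001]
ft_force: [1.0, -0.2, 6.3]
grip_width: 0.107
gripper_force: 44.3
[ 1.02430294 -0.16170794  6.26741427] [-0.02451083 -0.19614612  0.00376078] [ 1.02570464e-01  3.51123447e-01 -3.71235068e-01  8.45718735e-01
 -3.34157219e-04 -1.82019653e+00]
```

The wing is gripped with a 9 mm opening and little side force. Turning clockwise.

```bash
python3 -m crank '[{"delta_pos":[0,0,0.1],"angular":[0,0,-0.1],"claw":1},{"delta_pos":[0,0,0.1],"angular":[0,0,-0.2],"claw":1},{"delta_pos":[0,0,0.1],"angular":[0,0,-0.3],"claw":1},{"delta_pos":[0,0,0.1],"angular":[0,0,-0.4],"claw":1},{"delta_pos":[0,0,0.1],"angular":[0,0,-0.5],"claw":1},{"delta_pos":[0,0,0.1],"angular":[0,0,-0.6],"claw":1},{"delta_pos":[0,0,0.1],"angular":[0,0,-0.7],"claw":1},{"delta_pos":[0,0,0.1],"angular":[0,0,-0.8],"claw":1}]'
python3 -c "
from h import *
s=ctrl.state();print(s['ft_force'],s['wrist_torque'],s['qpos'][5])"
python3 -m crank '[{"delta_pos":[0,0,0],"angular":[0,0,-0.1],"claw":1},{"delta_pos":[0,0,0],"angular":[0,0,-0.2],"claw":1},{"delta_pos":[0,0,0],"angular":[0,0,-0.3],"claw":1},{"delta_pos":[0,0,0],"angular":[0,0,-0.4],"claw":1},{"delta_pos":[0,0,0],"angular":[0,0,-0.5],"claw":1},{"delta_pos":[0,0,0],"angular":[0,0,-0.6],"claw":1},{"delta_pos":[0,0,0],"angular":[0,0,-0.7],"claw":1},{"delta_pos":[0,0,0],"angular":[0,0,-0.75],"claw":1}]'
python3 -c "
from h import *
s=ctrl.state();print(s['ft_force'],s['wrist_torque'],s['qpos'][5])"
```

```text
time_s: 9.58
tcp_pos: [0.4958, 0.1151, 0.0793]
eef_rot: [-0.001, -0.531, 0.848, 0.001]
ft_force: [-5.3, 1.6, 8.0]
grip_width: 0.106
gripper_force: 44.8
[-5.29958452  1.56283334  8.0389323 ] [0.17337781 0.99626339 0.08873351] -1.015535451370836
time_s: 10.25
tcp_pos: [0.4936, 0.1175, 0.0793]
eef_rot: [-0.003, -0.184, 0.983, 0.004]
ft_force: [-9.2, 7.4, 12.4]
grip_width: 0.107
gripper_force: 45.5
[-9.20253898  7.40412376 12.35645636] [1.40951861 1.75903078 0.0616968 ] -0.2663968813931744
```

The sideways load comes from a small eccentricity, so I'll shift the command along with it while closing the last ~0.2 rad to the stop.

```bash
python3 -m crank '[{"delta_pos":[-0.1,0.1,0],"angular":[0,0,-0.04],"claw":1},{"delta_pos":[-0.2,0.1,0],"angular":[0,0,-0.08],"claw":1},{"delta_pos":[-0.3,0.2,0],"angular":[0,0,-0.12],"claw":1},{"delta_pos":[-0.3,0.2,0],"angular":[0,0,-0.16],"claw":1},{"delta_pos":[-0.3,0.2,0],"angular":[0,0,-0.2],"claw":1},{"delta_pos":[-0.3,0.2,0],"angular":[0,0,-0.24],"claw":1},{"delta_pos":[-0.3,0.2,0],"angular":[0,0,-0.24],"claw":1},{"delta_pos":[-0.3,0.2,0],"angular":[0,0,-0.24],"claw":1}]'
python3 -c "
from h import *
s=ctrl.state();y=q(s['eef_rot']).as_matrix()[:,1];print(s['ft_force'],s['wrist_torque'],s['qpos'][5],np.arctan2(y[1],y[0]))"
```

```text
time_s: 10.92
tcp_pos: [0.4933, 0.1184, 0.0794]
eef_rot: [-0.001, -0.068, 0.998, 0.002]
ft_force: [-2.9, 3.9, 5.1]
grip_width: 0.109
gripper_force: 56.2
[-2.86735412  3.92290761  5.07620546] [0.68894368 0.53519856 1.09879718] -0.028566823551453936 1.7077926553461984
```

The torque rose to 1.1 Nm and the wing yaw is at the jig yaw, so the screw is seated. After a short hold I'll back off a quarter turn.

```bash
python3 -m crank '[{"delta_pos":[0,0,0],"angular":[0,0,0],"claw":1},{"delta_pos":[0,0,0],"angular":[0,0,0],"claw":1},{"delta_pos":[0,0,0],"angular":[0,0,0.1],"claw":1},{"delta_pos":[0,0,0],"angular":[0,0,0.2],"claw":1},{"delta_pos":[0,0,0],"angular":[0,0,0.3],"claw":1},{"delta_pos":[0.1,-0.1,0],"angular":[0,0,0.4],"claw":1},{"delta_pos":[0.1,-0.1,0],"angular":[0,0,0.5],"claw":1},{"delta_pos":[0.1,-0.1,0],"angular":[0,0,0.6],"claw":1}]'
python3 -m crank '[{"delta_pos":[0,0,0],"angular":[0,0,0.1],"claw":1},{"delta_pos":[0.1,0,0],"angular":[0,0,0.2],"claw":1},{"delta_pos":[0.1,-0.1,0],"angular":[0,0,0.3],"claw":1},{"delta_pos":[0.1,-0.1,0],"angular":[0,0,0.4],"claw":1},{"delta_pos":[0.2,-0.1,0],"angular":[0,0,0.5],"claw":1},{"delta_pos":[0.2,-0.1,0],"angular":[0,0,0.6],"claw":1},{"delta_pos":[0.2,-0.1,0],"angular":[0,0,0.7],"claw":1},{"delta_pos":[0.2,-0.1,0],"angular":[0,0,0.8],"claw":1}]'
python3 -m crank '[{"delta_pos":[0,0,0],"angular":[0,0,0.1],"claw":1},{"delta_pos":[0,0,0],"angular":[0,0,0.2],"claw":1},{"delta_pos":[0,0,0],"angular":[0,0,0.23],"claw":1},{"delta_pos":[0,0,0],"angular":[0,0,0.23],"claw":1},{"delta_pos":[0,0,0],"angular":[0,0,0.23],"claw":1},{"delta_pos":[0,0,0],"angular":[0,0,0.23],"claw":1},{"delta_pos":[0,0,0],"angular":[0,0,0.23],"claw":1},{"delta_pos":[0,0,0],"angular":[0,0,0.23],"claw":1}]'
python3 - <<'E'
from h import *
s=ctrl.state();y=q(s['eef_rot']).as_matrix()[:,1];print(s['ft_force'],s['wrist_torque'],np.arctan2(y[1],y[0])%6.283)
a=ctrl.capture("wrist")[:,:,::-1];b=ctrl.capture("side")[120:320,180:420,::-1]
cv2.imwrite("pics/end.png",np.vstack([cv2.resize(a[100:300,160:480],(480,300)),cv2.resize(b,(480,300))]))
E
```

```text
time_s: 11.58
tcp_pos: [0.4944, 0.1162, 0.0793]
eef_rot: [-0.001, -0.361, 0.933, 0.001]
ft_force: [-2.0, -0.1, 5.1]
grip_width: 0.107
gripper_force: 44.4
time_s: 12.25
tcp_pos: [0.4975, 0.1147, 0.0793]
eef_rot: [-0.0, -0.695, 0.719, 0.0]
ft_force: [0.7, -1.0, 2.2]
grip_width: 0.106
gripper_force: 43.9
time_s: 12.92
tcp_pos: [0.4985, 0.1147, 0.0794]
eef_rot: [-0.0, 0.771, -0.636, 0.0]
ft_force: [3.6, -1.5, -2.1]
grip_width: 0.109
gripper_force: 43.3
[ 3.64648939 -1.51485608 -2.1488308 ] [-0.22967498 -0.901159   -0.03901798] 3.3327584250560953
```

View pics/end.png

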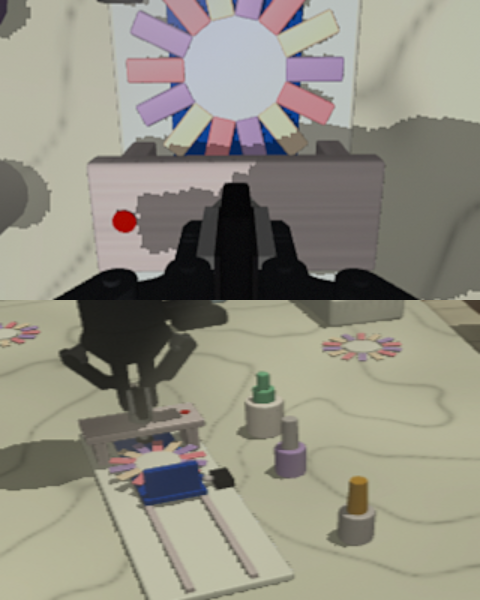

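The fingers hold the wing square to the bridge, with its axis along jig +y, a quarter turn back. The carriage is home under the bridge and all three bottles are upright in place. Handing in.

```bash
python3 -c "
from rig import ctrl
print(ctrl.hand_in())"
```

```text
the job is handed in; nothing more can be done
None
```

I handed the job in at about 13 s with the carriage clicked home, the thumbscrew seated and backed off a quarter turn, the wing still gripped at about 43 N, and the bottles undisturbed; the hand-in returned no verdict.

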